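# Stack the rinse pots at the plating bench

## Robot

A 6-joint arm with a two-finger parallel gripper is mounted at the origin on the work surface. World frame = base frame: x ahead of the robot, y to its left, z up, the work surface at z = 0. Lengths are in m, angles in rad, forces in N, time in s.
With the tool pointing down it reaches from about 0.35 to 1 m from the base axis. Payload 7.1 kg.
Tool frame: the origin (TCP) lies between the finger pads; the fingertips stand 22 mm ahead of it and the grasp point (between the pads) lies 3 mm ahead of it; z points along the fingers, y is the line along which they close (so a half turn about z gives the same grasp; the last joint's range is limited). The gripper opens to 85 mm and grips with 20 to 120 N. Pads are 22 mm wide; open, the fingers measure 114 mm over their backs; the gripper's body (76 mm by 85 mm) begins 54 mm behind the grasp point. The pads swing forward as they close: fully open they stand 13 mm farther back than shut.
Start: joints at [1.33, 0.423, 1.63, -0, 1.089, -0.019], TCP at [0.137, 0.61, 0.253] pointing down, gripper open.
Joint ranges: [-3, 3], [-0.9, 2.11], [0.09, 2.58], [-1.31, 4.45], [0.11, 2.69], [-2.54, 2.54]. Speed limits (rad/s): [2.39, 2.39, 3.01, 3.14, 3.14, 3.14].

## Interface

Orientations are given as a rotation vector (axis times angle).
In Python, from rig import manip gives the robot as it stands. The module is installed in compiled form; this text tells all that it offers. Calls block until the motion is done:
- manip.move_to(position, orientation): joint-space move of the TCP to a pose.
- manip.servo_line(position, orientation=None, rate=0.15): straight line of the TCP; orientation=None keeps the orientation; rate is the mean speed in m/s.
- manip.set_joints(angles): joint-space move.
- manip.command_gripper(opening, f_grip=None): finger opening in m; f_grip is the grip in N (None keeps the last); returns when the fingers have stopped.
- manip.hold(seconds).
- manip.solve_ik(position, orientation): joint angles nearest the present ones, or None.
- manip.camera(name): name is "scene" or "top" or "wrist"; returns a dict with "image" (400x640x3 uint8, red, green, blue), "fx", "fy", "cx", "cy" (pixels), "cam_to_world" (4x4, takes a point from camera to world coordinates); the wrist camera has in their place "mount" (4x4, takes a point from camera to tool coordinates, whose origin is the TCP and whose axes are the flange's). Camera axes: x right, y down, z forward; pixel columns grow to the right and rows downward; lengths in m; the calibration is good to about 2 mm. The wrist camera is an equidistant fisheye: a pixel r from the principal point sees the ray r / f radians off the axis. A picture is of the moment at which its call begins: read the wrist's pose just before it. There is no depth.
A pose or a line that the arm cannot do raises manip.IKError and nothing moves.
- manip.sign_off(): hands the job in; it is judged then, once.
Readings, each from a call of its own:
- manip.get_time(): time.
- manip.get_joint_positions(): joint angles.
- manip.get_joint_vel(): joint speeds.
- manip.get_tau(): joint torques, N m.
- manip.get_position(): TCP position.
- manip.get_ee_rot(): TCP orientation.
- manip.get_contact_force(): force on the tool from outside, world axes, zero at the start.
- manip.get_torque(): the same for the moment, N m.
- manip.get_width(): finger opening in m.
- manip.get_grip_force(): force on a finger pad.
Only numpy, scipy, OpenCV 4.12 (cv2) and the standard library are available. Lean on these libraries where they do the work, as an engineer would, in place of code of your own. Each camera call takes 0.05 s, during which the arm holds its last target. There are 200 camera calls.

## Task

Put the three white rinse pots away as one stack: leave the pot in the steel tray standing where it is, and nest the other two into it, one inside the other, all upright and fully seated with each foot flat on the ledge inside the pot below. The pot that lies on its side has to be stood up on the rubber mat and let go first, so that it can then be taken from above by its rim. Lower the pots into each other gently, without dropping or forcing them, and do not disturb the pliers, the brush or the jar.

Things in the scene. Friction and masses are not known exactly. Their poses are not given: they have to be found in the camera images.
- pot_a_centre (a point): White plastic rinse pot standing upright in the tray, bottom of the stack. All three pots are alike: round, smoothly tapered tumblers, open at the top, 80 mm high, about 60 g. Foot 39 mm across, 54 mm across at 48 mm above the foot, rim 64 mm across outside and 58 mm inside, wall 3 mm. Balance point 34 mm above the foot. Point: on the axis, half-way up, 40 mm above the foot. z axis: foot to mouth.
- pot_a_rim (a point): Centre of the mouth of the pot in the tray, level with its rim, 40 mm above its centre. Inside every pot, 28 mm above the underside of its foot, is a flat stacking ledge: the foot of a nested pot rests on it, so a nested pot stands 28 mm higher than the one it is in, its top 28 mm showing, and the bodies have 1.5 mm of play all round.
- pot_b_centre (a point): The second rinse pot, alike in shape, at first upright on the mat. Point: on the axis, half-way up, 40 mm above the foot and 40 mm below the rim. z axis: foot to mouth. An upright pot can be taken from above across the outside of its rim.
- pot_c_centre (a point): The third rinse pot, alike in shape, at first lying on its tapered side on the mat: its axis rises 9 degrees towards the mouth, its centre is 28 mm above the bench top, and the mouth points away from the robot, within 50 degrees either side of +x. Point: on the axis, half-way up. z axis: foot to mouth.
- tray_floor (a point): Fixed square drip tray of steel, 150 x 150 mm, rim 15 mm high. This point is the centre of its inner floor, 5 mm above the bench top (a pot standing in it has its foot at that height). Its z axis points up.
- mat: Black rubber bench mat, fixed, 310 x 800 mm and 3 mm thick, under the tray and the pots (a pot standing on it has its foot 3 mm above the bench top). Origin: centre of its underside.
- pliers_centre (a point): Pliers with red handles, 180 mm long and 14 mm high, lying on the bench beyond the mat; to be left alone. The point is about the middle.
- brush_centre (a point): Flat brush with a wooden handle, 190 mm long and 20 mm high, lying on the bench beyond the mat; to be left alone. The point is its middle.
- jar_centre (a point): Amber glass jar with a black cap, 68 mm across and 85 mm high, standing on the bench to the left of the mat; to be left alone. The point is half-way up.

How it is judged:
On the way:
1. the fallen pot stands upright on the mat by itself, let go (angle between pot_c_centre's own z axis and vertical below 0.06 rad and height (world z) of pot_c_centre between 0.0385 and 0.047 m and contact force between pot_c and the fingers below 0.1 N), for 0.3 s.
At the end, for the whole second after the job is handed in: Pot A stands upright on the tray floor, less than 40 mm from where it stood; the other two, in either order, are nested above it, each 28 mm (within 3.5 mm) above the pot it is in and with its axis within 7 mm of that pot's; all three are upright within 3.4 degrees, released and at rest (angle between each of pot_a_centre, pot_b_centre, pot_c_centre's own z axis and vertical below 0.06 rad and z of pot_a_centre in the frame of tray_floor between 0.037 and 0.043 m and distance of pot_a_centre from where it was at the start of the episode below 0.04 m and horizontal distance between pot_a_centre and tray_floor below 0.055 m and ((z of pot_b_centre in the frame of pot_a_centre between 0.0245 and 0.0315 m and horizontal distance between pot_b_centre and pot_a_centre below 0.007 m and z of pot_c_centre in the frame of pot_b_centre between 0.0245 and 0.0315 m and horizontal distance between pot_c_centre and pot_b_centre below 0.007 m) or (z of pot_c_centre in the frame of pot_a_centre between 0.0245 and 0.0315 m and horizontal distance between pot_c_centre and pot_a_centre below 0.007 m and z of pot_b_centre in the frame of pot_c_centre between 0.0245 and 0.0315 m and horizontal distance between pot_b_centre and pot_c_centre below 0.007 m)) and linear speed of each of pot_a, pot_b, pot_c below 0.02 m/s); the robot touches nothing.
It fails at once if the pliers, the brush or the jar is disturbed (moved over 30 mm) (distance of any of pliers_centre, brush_centre, jar_centre from where it was at the start of the episode above 0.03 m).
It fails at once if a pot is dropped or thrown (faster than 0.5 m/s with the fingers off it) ((linear speed of pot_a above 0.5 m/s and contact force between pot_a and the fingers below 0.05 N) or (linear speed of pot_b above 0.5 m/s and contact force between pot_b and the fingers below 0.05 N) or (linear speed of pot_c above 0.5 m/s and contact force between pot_c and the fingers below 0.05 N)).
It fails at once if a pot is forced into another (over 60 N between them) (contact force between pot_a and pot_b above 60 N or contact force between any of pot_a, pot_b and pot_c above 60 N).
It fails at once if the pot in the tray is tipped over or lifted out (angle between pot_a_centre's own z axis and vertical above 0.5 rad or z of pot_a_centre in the frame of tray_floor above 0.08 m).
It also fails if it takes over 67 s, if anything falls off the work surface, if the arm or the gripper's body presses on something with over 40 N, if the wrist force passes 120 N, or if a joint passes its speed limit or range.

## Working session

There is one attempt and no reset: what is moved stays moved. The work goes in short steps, each a Python script; the robot and the scene stay as the last script left them, time stands still between calls to the robot, and variables do not carry over. Pictures are saved under pics/ and viewed, at most 10 in all, crops included, and the job is handed in when it is done.

```bash
mkdir -p pics; python3 - <<'E'
from rig import manip
import cv2,numpy as np
for n in("top","scene"):
    c=manip.camera(n); cv2.imwrite(f"pics/{n}0.png",c["image"][:,:,::-1]); print(n,c["fx"],c["fy"],c["cx"],c["cy"],np.round(c["cam_to_world"],4).tolist())
w=manip.camera("wrist");print(w["fx"],w["cx"],w["cy"],np.round(w["mount"],4).tolist()); print(manip.get_ee_rot(),manip.get_time())
E
```

```text
top 380.08392324505786 380.08392324505786 316.85193105246356 204.15943052092356 [[0.019, -0.9819, 0.1883, 0.4311], [-0.9995, -0.0232, -0.0201, 0.118], [0.0241, -0.1878, -0.9819, 1.0003], [0.0, 0.0, 0.0, 1.0]]
scene 443.7836929462944 443.7836929462944 319.37625340322063 200.45734076329774 [[-0.6931, 0.4909, -0.5278, 1.2691], [0.7207, 0.4855, -0.4948, 0.7169], [0.0133, -0.7234, -0.6903, 0.9414], [0.0, 0.0, 0.0, 1.0]]
309.70691628693146 318.6093396898854 195.3291061019311 [[0.0005, -0.9443, -0.329, 0.085], [1.0, 0.0005, 0.0, 0.0011], [0.0001, -0.329, 0.9443, -0.12], [0.0, 0.0, 0.0, 1.0]]
[-3.47728034e-01 -3.12210322e+00  1.87033556e-03] 0.15
```

View pics/top0.png

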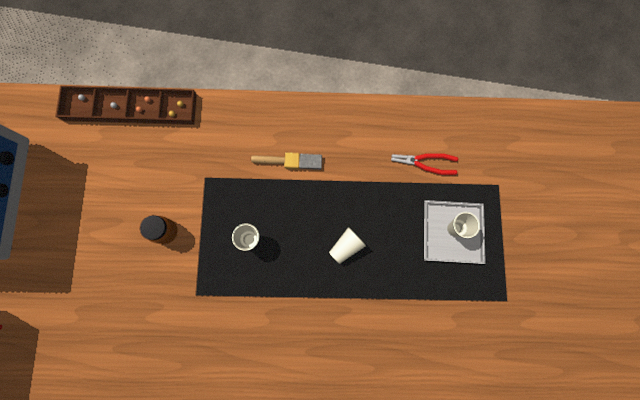

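View pics/scene0.png

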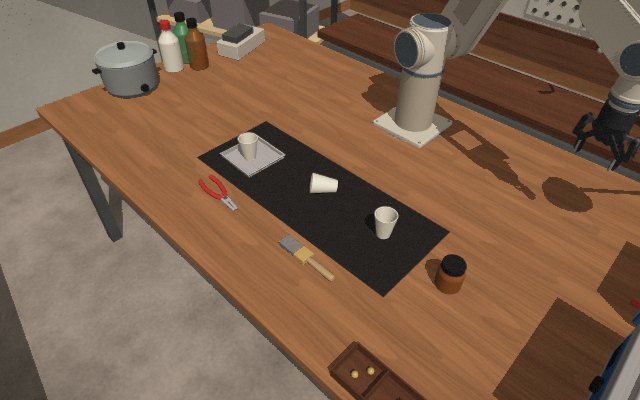

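Top view: pot B's mouth is at about (245,236). C lies at about (347,246) with its mouth to the upper right (359,237). A stands in the tray with its mouth at (466,224). The scene view agrees: B (385,222), C (323,184), A (248,147). Next I'll fit cone silhouettes in both cameras.

```bash
cat > h.py <<'E'
from rig import manip
import cv2,numpy as np
from scipy.optimize import minimize
from scipy.spatial.transform import Rotation as R
prof=[(0,.0195),(.048,.027),(.08,.032)]
t=np.linspace(0,2*np.pi,48,endpoint=False)
def pot(c,z):           # surface points, c = centre, z = axis
    z=np.array(z)/np.linalg.norm(z); a=np.cross(z,[.3,.7,.2]); a/=np.linalg.norm(a); b=np.cross(z,a)
    return np.vstack([c+(h-.04)*z+r*(np.outer(np.cos(t),a)+np.outer(np.sin(t),b)) for h,r in prof])
def proj(cam,P):
    T=np.linalg.inv(cam["cam_to_world"]); p=P@T[:3,:3].T+T[:3,3]
    if "mount" in cam:
        r=np.linalg.norm(p[:,:2],axis=1); k=np.arctan2(r,p[:,2])/r
    else: k=1/p[:,2]
    return np.c_[cam["fx"]*p[:,0]*k+cam["cx"],cam["fy"]*p[:,1]*k+cam["cy"]]
def wrist():
    p,r=np.array(manip.get_position()),R.from_rotvec(manip.get_ee_rot()).as_matrix()
    c=manip.camera("wrist"); T=np.eye(4); T[:3,:3]=r; T[:3,3]=p; c["cam_to_world"]=T@c["mount"]; return c
def mask(im):
    im=im.astype(int); r,g,b=im[...,0],im[...,1],im[...,2]
    return ((r-b>8)&(r-b<75)&(r>75)&(r-g<22)).astype(np.uint8)
def sil(cam,P):
    m=np.zeros(cam["image"].shape[:2],np.uint8)
    h=cv2.convexHull(proj(cam,P).astype(np.float32))
    cv2.fillConvexPoly(m,np.round(h*16).astype(np.int32),255,cv2.LINE_AA,4); return m/255.
def comp(cam,P):        # mask component overlapping the model most, hole-filled
    m=mask(cam["image"]); s=cv2.dilate((sil(cam,P)>.5).astype(np.uint8),np.ones((9,9)))
    m&=s; n,l,st,_=cv2.connectedComponentsWithStats(m)
    m=(l==1+np.argmax(st[1:,4])).astype(np.uint8)
    cs,_=cv2.findContours(m,cv2.RETR_EXTERNAL,cv2.CHAIN_APPROX_NONE)
    o=np.zeros_like(m); cv2.fillPoly(o,[cv2.convexHull(np.vstack(cs))],1); return o.astype(float)
def fit(cams,model,x0,steps):
    x=np.array(x0,float)
    for _ in range(4):
        ms=[comp(c,pot(*model(x))) for c in cams]
        f=lambda q:sum(np.abs(sil(c,pot(*model(q)))-m).sum()/m.sum() for c,m in zip(cams,ms))
        S=np.vstack([x]+[x+np.eye(len(x))[i]*steps[i] for i in range(len(x))])
        r=minimize(f,x,method="Nelder-Mead",options=dict(initial_simplex=S,xatol=1e-5,fatol=1e-4)); x=r.x
    return x,r.fun/len(cams)
up=lambda z:(lambda x:(np.array([x[0],x[1],z]),[0,0,1]))
lying=lambda x:(np.array([x[0],x[1],.028]),[np.cos(x[2])*np.cos(np.radians(9)),np.sin(x[2])*np.cos(np.radians(9)),np.sin(np.radians(9))])
def back(cam,uv,z):
    d=np.array([(uv[0]-cam["cx"])/cam["fx"],(uv[1]-cam["cy"])/cam["fy"],1]); M=cam["cam_to_world"]; d=M[:3,:3]@d
    return M[:3,3]+d*(z-M[2,3])/d[2]
def down(yaw): # tool z down, tool y at angle yaw from world y
    return (R.from_euler('z',yaw)*R.from_euler('y',np.pi)).as_rotvec()
E
python3 - <<'E'
from h import *
T=manip.camera("top");S=manip.camera("scene")
A0=back(T,(466,224),.085)[:2];B0=back(T,(245,236),.083)[:2];C0=back(T,(347,246),.028)[:2]
m0=back(T,(359,237),.03)-back(T,(335,257),.03); y0=np.arctan2(m0[1],m0[0])
print(A0,B0,C0,y0)
for nm,mod,x0,st in(("A",up(.045),A0,[.008]*2),("B",up(.043),B0,[.008]*2),("C",lying,[*C0,y0],[.008,.008,.15])):
    res=[fit(c,mod,x0,st) for c in([T],[S],[T,S])]
    for r in res: print(nm,np.round(r[0],4),round(r[1],3))
    for c in(T,S):
        v=cv2.polylines(c["image"],[np.round(cv2.convexHull(proj(c,pot(*mod(res[2][0]))).astype(np.float32))).astype(np.int32)],True,(255,0,0),1)
print("tray",back(T,(455,232),.005))
cv2.imwrite("pics/fit.png",np.vstack([cv2.resize(T["image"][190:290,220:500],None,fx=2.8,fy=2.8),cv2.resize(S["image"][120:250,220:420],(784,300))])[:,:,::-1])
E
```

```text
[ 0.56571175 -0.26742436] [0.52485615 0.27070852] [0.51046862 0.01888691] -0.8647587955936736
A [ 0.5701 -0.2672] 0.357
A [ 0.6142 -0.2224] 0.453
A [ 0.5754 -0.2637] 0.398
B [0.524  0.2708] 0.047
B [0.5235 0.2674] 0.058
B [0.5242 0.269 ] 0.076
C [ 0.509   0.0233 -0.8096] 0.044
C [ 0.5071  0.0189 -0.8485] 0.077
C [ 0.5087  0.0224 -0.7975] 0.087
tray [ 0.55538844 -0.27044963  0.005     ]
```

View pics/fit.png

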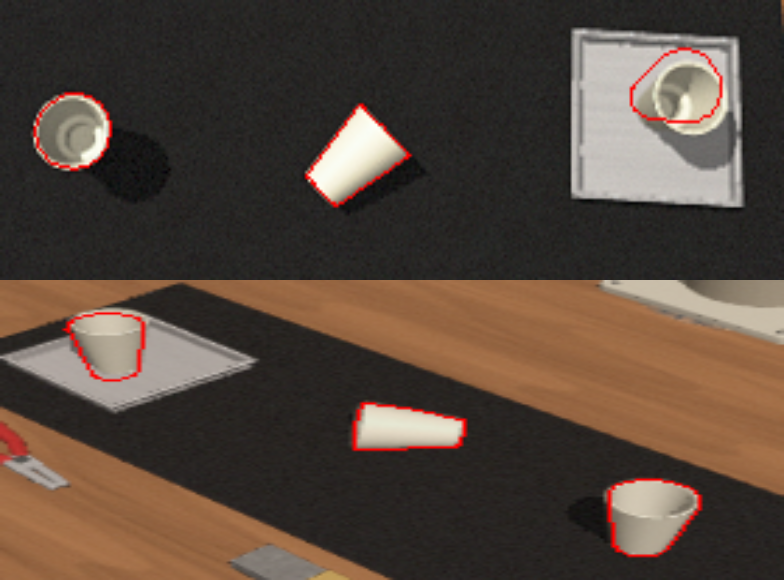

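The fits for B (0.524, 0.270) and C (0.509, 0.022, yaw −0.82) overlay well. A's fit leaks into the tray, so I'll use its rim pixel (0.566, −0.267) and refine that later with the wrist camera. Next I'll check IK for standing C up.

```bash
cat >> h.py <<'E'
def tool(yaw,el,s):  # tool z at elevation el in vertical plane of yaw, closing axis horizontal; s flips half turn
    d=np.array([np.cos(yaw),np.sin(yaw),0]); z=np.cos(el)*d+np.sin(el)*np.array([0,0,1.])
    y=s*np.array([-d[1],d[0],0]); return np.c_[np.cross(y,z),y,z]
def tcp(g,M): return np.array(g)-.003*M[:,2]
E
python3 - <<'E'
from h import *
q=lambda g,M:manip.solve_ik(tcp(g,M),R.from_matrix(M).as_rotvec())
y=-.82; C=np.array([.509,.022])
for s in(1,-1):
  for tau in(0,15,25,35):
    M=tool(y,-np.radians(90+tau),s); g=[*(C+.008*np.array([np.cos(y),np.sin(y)])),.030]
    a=q(g,M); b=q([g[0],g[1],.13],M)
    print(s,tau,"x axis",np.round(M[:,0],1),None if a is None else np.round(a,2),b is not None)
    for yf in(-.82,-.4,0):
      for p in((.509,.022),(.56,.022),(.6,.0)):
        f=q([*p,.051],tool(yf,-np.radians(9+tau),s)); 
        if f is not None: print("   fin",yf,p,np.round(f,2))
for P in((.524,.27),(.566,-.267),(.55,.022)):
  for yw in(-1.57,-.8,0,.8,1.57):
    f=manip.solve_ik([*P,.15],down(yw)); print(P,yw,None if f is None else np.round(f,2))
E
```

```text
1 0 x axis [-0.7  0.7 -0. ] [ 0.01  0.63  1.97  0.    0.54 -0.74] True
   fin -0.82 (0.6, 0.0) [0.44 1.07 1.99 4.41 1.39 1.49]
   fin -0.4 (0.509, 0.022) [0.44 1.18 2.3  3.97 1.65 1.83]
   fin -0.4 (0.56, 0.022) [0.37 1.13 2.23 3.9  1.57 1.72]
   fin -0.4 (0.6, 0.0) [0.27 1.11 2.17 3.81 1.52 1.66]
   fin 0 (0.509, 0.022) [0.04 1.27 2.39 3.19 1.93 1.59]
   fin 0 (0.56, 0.022) [0.04 1.19 2.31 3.18 1.77 1.58]
   fin 0 (0.6, 0.0) [-0.04  1.14  2.24  3.1   1.65  1.56]
1 15 x axis [-0.7  0.7  0.3] [-0.09  0.69  1.86  0.24  0.81 -1.02] True
   fin -0.82 (0.6, 0.0) [0.39 0.91 2.03 4.44 1.09 1.36]
   fin -0.4 (0.509, 0.022) [0.38 0.98 2.36 3.88 1.29 1.71]
   fin -0.4 (0.56, 0.022) [0.33 0.94 2.27 3.85 1.2  1.62]
   fin -0.4 (0.6, 0.0) [0.24 0.93 2.21 3.78 1.15 1.57]
   fin 0 (0.509, 0.022) [0.04 1.04 2.44 3.18 1.49 1.58]
   fin 0 (0.56, 0.022) [0.03 0.97 2.35 3.17 1.33 1.58]
   fin 0 (0.6, 0.0) [-0.03  0.94  2.27  3.11  1.23  1.57]
1 25 x axis [-0.6  0.7  0.4] [-0.14  0.75  1.78  0.32  0.99 -1.12] True
   fin -0.4 (0.509, 0.022) [0.33 0.84 2.36 3.85 1.02 1.61]
   fin -0.4 (0.56, 0.022) [0.28 
[... 2579 characters left out ...]
.46  0.51  1.78 -0.    0.86  0.45]
(0.524, 0.27) -0.8 [ 0.46  0.51  1.78 -0.    0.86 -0.32]
(0.524, 0.27) 0 [ 0.46  0.51  1.78 -0.    0.86 -1.12]
(0.524, 0.27) 0.8 [ 0.46  0.51  1.78 -0.    0.86 -1.92]
(0.524, 0.27) 1.57 None
(0.566, -0.267) -1.57 [-0.46  0.55  1.69 -0.    0.9  -0.46]
(0.566, -0.267) -0.8 [-0.46  0.55  1.69 -0.    0.9  -1.23]
(0.566, -0.267) 0 [-0.46  0.55  1.69  0.    0.9  -2.03]
(0.566, -0.267) 0.8 None
(0.566, -0.267) 1.57 None
(0.55, 0.022) -1.57 [ 0.02  0.46  1.86 -0.    0.82  0.02]
(0.55, 0.022) -0.8 [ 0.02  0.46  1.86 -0.    0.82 -0.75]
(0.55, 0.022) 0 [ 0.02  0.46  1.86 -0.    0.82 -1.55]
(0.55, 0.022) 0.8 [ 0.02  0.46  1.86  0.    0.82 -2.35]
(0.55, 0.022) 1.57 None
```

```bash
cat >> h.py <<'E'
def go(g,M,line=None):
    rv=R.from_matrix(M).as_rotvec()
    (manip.move_to(tcp(g,M),rv) if line is None else manip.servo_line(tcp(g,M),rv,rate=line))
def st(): print("t %.1f w %.4f grip %.1f"%(manip.get_time(),manip.get_width(),manip.get_grip_force()),"F",np.round(manip.get_contact_force(),1),"p",np.round(manip.get_position(),4))
E
python3 - <<'E'
from h import *
y=-.82; d=np.array([np.cos(y),np.sin(y),0]); M=tool(y,-np.radians(120),1)
g=np.array([.509,.022,.030])+.008*d
manip.command_gripper(.085,25)
go(g-.13*M[:,2],M); st()
go(g,M,.12); st()
manip.command_gripper(.04,25); st()
go(g+[0,0,.2],M,.2); st()
manip.hold(.1)
T=manip.camera("top");S=manip.camera("scene")
cv2.imwrite("pics/lift.png",np.hstack([cv2.resize(T["image"][130:300,250:450],(400,340)),cv2.resize(S["image"][30:230,200:400],(340,340))])[:,:,::-1])
E
```

```text
t 3.2 w 0.0847 grip 0.0 F [ 0.3  0.6 -0.7] p [ 0.5599 -0.0316  0.1453]
t 4.4 w 0.0849 grip 0.0 F [0.  0.6 1.1] p [0.5162 0.0148 0.0331]
t 4.8 w 0.0571 grip 25.3 F [ 0.3 -3.2  6. ] p [0.5161 0.0146 0.0333]
t 6.0 w 0.0569 grip 26.1 F [ 0.5 -0.9 -0.9] p [0.5148 0.0152 0.2315]
```

View pics/lift.png

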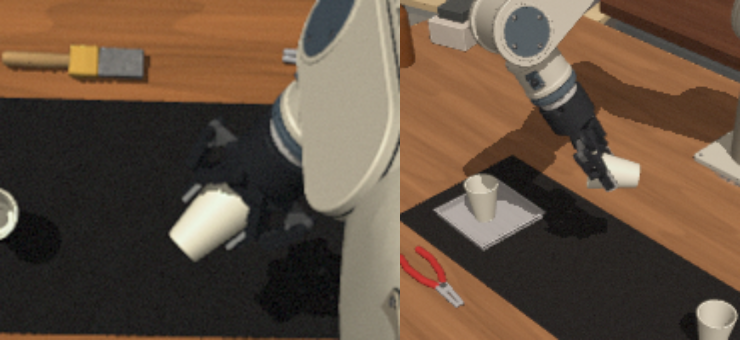

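C is held (57 mm wide, as its taper predicts) and clear of the mat. Now I'll turn it upright in the air and look before setting it down.

```bash
python3 - <<'E'
from h import *
M=tool(0,-np.radians(39),1)
g=np.array([.54,.022,.15])
go(g,M); st(); print(np.round(manip.get_joint_positions(),2))
go([.54,.022,.066],M,.15); manip.hold(.1); st()
T=manip.camera("top");S=manip.camera("scene")
cv2.imwrite("pics/up.png",np.hstack([cv2.resize(T["image"][130:300,250:450],(400,340)),cv2.resize(S["image"][100:230,250:400],(392,340))])[:,:,::-1])
E
```

```text
t 8.6 w 0.0568 grip 26.1 F [-0.1  0.3 -1.2] p [0.5382 0.0221 0.1522]
[0.03 0.47 2.38 3.18 0.6  1.55]
t 9.4 w 0.0570 grip 26.1 F [ 0.  -0.2 -1.1] p [0.5381 0.022  0.0689]
```

View pics/up.png

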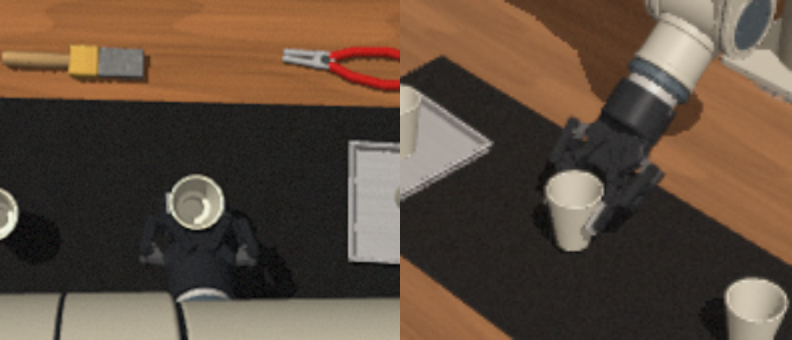

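C is upright, with its foot just above the mat. I'll lower it to contact, release and back away.

```bash
cat >> h.py <<'E'
def lower(zmin,step=.002,thr=2.5,rate=.04):  # straight down until the upward force has risen by thr
    manip.hold(.15); p=np.array(manip.get_position()); o=manip.get_ee_rot(); f0=manip.get_contact_force()[2]
    while p[2]>zmin:
        p[2]-=step; manip.servo_line(p,o,rate=rate); f=manip.get_contact_force()[2]-f0
        if f>thr: break
    print("lowered to %.4f dF %.1f"%(p[2],f))
E
python3 - <<'E'
from h import *
M=tool(0,-np.radians(39),1)
lower(.043,.0015,2); st()
manip.command_gripper(.085); manip.hold(.3); st()
p=np.array(manip.get_position()); manip.servo_line(p-.09*M[:,2],None,.15)
manip.move_to([.52,.16,.28],down(-1.57)); manip.hold(.3); st()
T=manip.camera("top");S=manip.camera("scene")
for c in([T],[S],[T,S]): print(fit(c,up(.043),[.54,.022],[.008]*2))
cv2.imwrite("pics/stood.png",np.hstack([cv2.resize(T["image"][130:300,200:500],(480,272)),cv2.resize(S["image"][100:230,200:350],(314,272))])[:,:,::-1])
W=wrist(); cv2.imwrite("pics/w1.png",W["image"][:,:,::-1])
E
```

```text
lowered to 0.0537 dF 5.4
t 12.2 w 0.0568 grip 25.6 F [-0.2 -0.5  4.4] p [0.5386 0.022  0.0544]
t 12.9 w 0.0848 grip 0.0 F [-0.4  0.2 -0.6] p [0.538  0.022  0.0537]
t 16.6 w 0.0855 grip 0.0 F [-0.2  0.3  0.3] p [0.5199 0.16   0.2799]
(array([0.51174315, 0.04172004]), np.float64(0.4389000743683227))
(array([0.54156658, 0.01864539]), np.float64(0.05579322638146167))
(array([0.54210481, 0.02092342]), np.float64(0.1930845225987774))
```

View pics/stood.png

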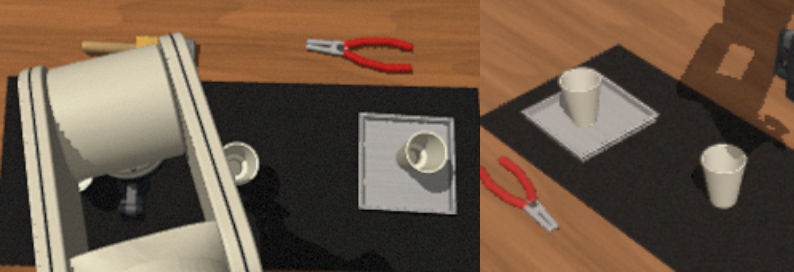

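View pics/w1.png

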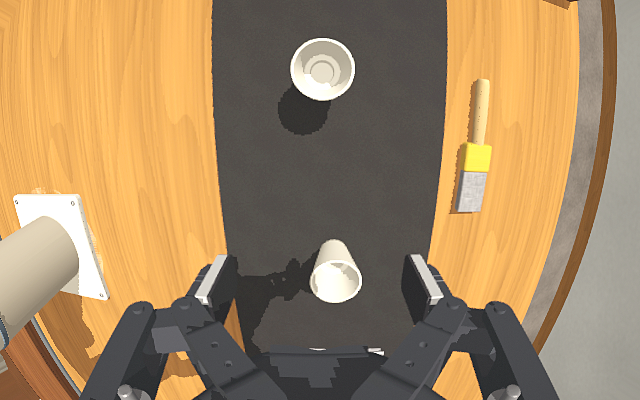

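C stands by itself at about (0.541, 0.020), and the wrist view confirms that. I'll refit A offline from the first pictures with a mask that excludes the neutral grey tray.

```bash
python3 - <<'E'
import h; from h import *
T=manip.camera("top");S=manip.camera("scene")
for c in(T,S):
    for P in(pot([.566,-.267,.045],[0,0,1]),):
        m=sil(c,P)>.5; m=cv2.erode(m.astype(np.uint8),np.ones((5,5)))>0; im=c["image"].astype(int)
        tr=(cv2.dilate(m.astype(np.uint8),np.ones((41,41)))>0)&(im.min(2)>110)&~(cv2.dilate(m.astype(np.uint8),np.ones((13,13)))>0)
        for k in(m,tr): print(k.sum(),np.percentile((im[...,0]-im[...,2])[k],[5,25,50,75,95]),np.percentile(im[...,0][k],[5,50,95]))
for th in(8,10,13,16):
    h.mask=lambda im:((im[...,0].astype(int)-im[...,2]>th)&(im[...,0]>75)).astype(np.uint8)
    for c in([T],[S],[T,S]):
        x,f=fit(c,up(.045),[.566,-.267],[.006]*2); print(th,np.round(x,4),round(f,3))
E
```

```text
474 [15. 19. 24. 29. 32.] [ 95.  149.  228.7]
1449 [ 5.  6.  7.  9. 10.] [125. 170. 176.]
296 [27. 28. 29. 30. 31.] [160. 180. 212.]
685 [12. 13. 14. 14. 15.] [137. 175. 180.]
8 [ 0.5661 -0.2667] 0.285
8 [ 0.6117 -0.2177] 0.444
8 [ 0.5735 -0.2659] 0.385
10 [ 0.5658 -0.2686] 0.056
10 [ 0.6096 -0.2349] 0.451
10 [ 0.5658 -0.2687] 0.266
13 [ 0.5654 -0.2691] 0.05
13 [ 0.6052 -0.2216] 0.404
13 [ 0.5651 -0.269 ] 0.252
16 [ 0.5649 -0.2685] 0.089
16 [ 0.5614 -0.2804] 0.317
16 [ 0.5662 -0.271 ] 0.19
```

```bash
cat >> h.py <<'E'
O=down(-1.57)
def pick(x,y,rim=.083):
    manip.move_to([x,y,rim+.06],O); manip.servo_line([x,y,rim-.001],O,.12)
    manip.command_gripper(.05,25); st(); manip.servo_line([x,y,rim+.12],O,.2)
def pic(n):
    T=manip.camera("top");S=manip.camera("scene");W=wrist()
    cv2.imwrite(f"pics/{n}.png",np.vstack([np.hstack([cv2.resize(T["image"][160:300,400:520],(240,280)),cv2.resize(S["image"][60:200,180:330],(300,280))]),cv2.resize(W["image"],(540,300))])[:,:,::-1])
E
python3 - <<'E'
from h import *
pick(.524,.2708); st()
manip.move_to([.5654,-.269,.215],O); manip.servo_line([.5654,-.269,.172],O,.15); manip.hold(.2); st(); pic("overA")
E
```

```text
t 18.6 w 0.0617 grip 25.5 F [-2.2 -0.8  7.3] p [0.5247 0.2713 0.0836]
t 19.4 w 0.0614 grip 27.5 F [-0.4 -0.5 -0.9] p [0.5234 0.2705 0.2022]
t 21.9 w 0.0617 grip 27.5 F [-0.4  0.  -0.2] p [ 0.5661 -0.2692  0.1732]
```

View pics/overA.png

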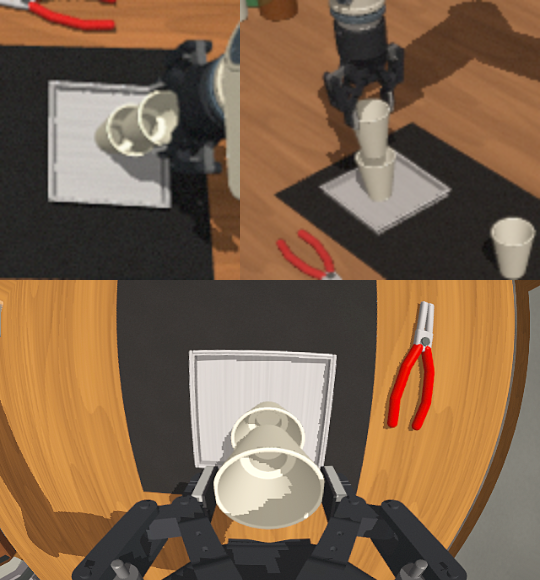

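B is held upright, with its foot over A's mouth. Seated TCP height should be about 0.114. I'll lower it with force monitoring.

```bash
python3 - <<'E'
from h import *
p=np.array(manip.get_position())
manip.servo_line([p[0],p[1],.145],None,.08); print(np.round(manip.get_contact_force(),1))
lower(.1105,.002,2.5,.05); st(); pic("inA")
E
```

```text
[-1.3  0.6 -0.7]
lowered to 0.1132 dF 4.9
t 26.7 w 0.0616 grip 27.7 F [0.4 0.4 4. ] p [ 0.5664 -0.2695  0.1137]
```

View pics/inA.png

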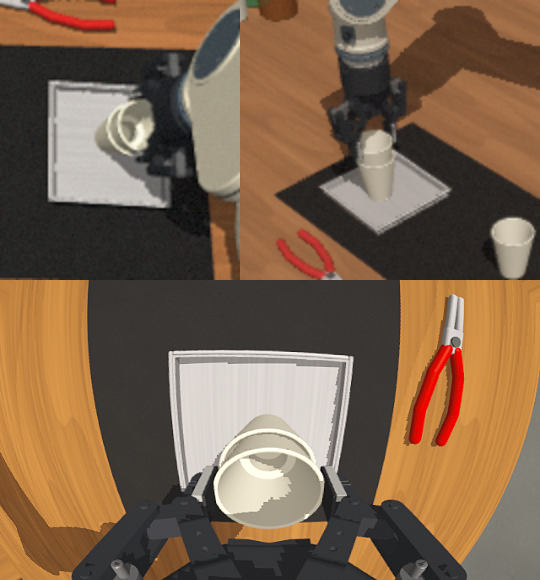

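B stopped at 0.1137, as expected, so it's seated. I'll release it, fetch C and nest it the same way, stopping just above the final seat.

```bash
python3 - <<'E'
from h import *
manip.command_gripper(.085); manip.hold(.2); p=np.array(manip.get_position()); manip.servo_line(p+[0,0,.09],None,.15)
pick(.541,.022); st()
manip.move_to([.566,-.2695,.25],O); manip.servo_line([.566,-.2695,.172],O,.1); st()
lower(.1385,.002,2.5,.05); st()
E
```

```text
t 30.4 w 0.0618 grip 26.0 F [ 0.  -0.7  5.3] p [0.5417 0.022  0.0832]
t 31.1 w 0.0618 grip 27.4 F [ 0.1 -0.8 -0.9] p [0.5403 0.022  0.2023]
t 33.2 w 0.0618 grip 27.4 F [-0.2 -0.6  0.1] p [ 0.5665 -0.2697  0.1726]
lowered to 0.1409 dF 3.5
t 37.3 w 0.0615 grip 27.6 F [ 0.3 -0.4  3.2] p [ 0.5668 -0.27    0.1413]
```

Contact came at 0.1413, 28 mm above the last seat. I'll release, retreat and check.

```bash
python3 - <<'E'
from h import *
manip.command_gripper(.085); manip.hold(.2); p=np.array(manip.get_position()); manip.servo_line(p+[0,0,.1],None,.15)
manip.move_to([.5,.1,.3],O); manip.hold(.3); st(); pic("end")
E
```

```text
t 40.4 w 0.0848 grip 0.0 F [-0.3 -0.2  0.6] p [0.5002 0.0994 0.2998]
```

View pics/end.png

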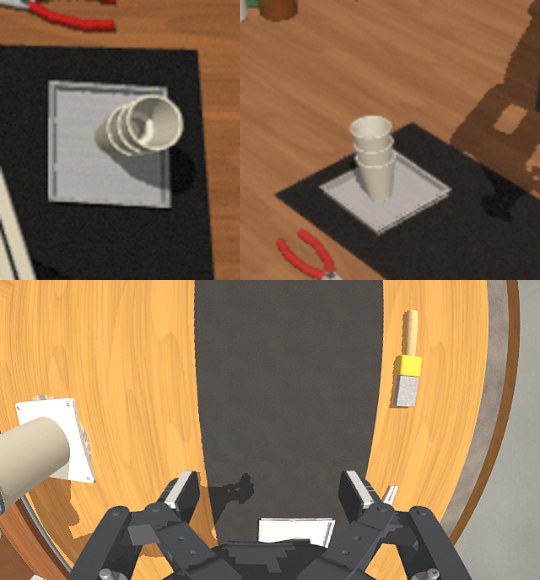

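The picture shows three evenly nested, upright pots in the tray, at (150,125) in the top crop. The robot is clear of them.

```bash
python3 -c "
from rig import manip
print(manip.sign_off())"
```

```text
the job is handed in; nothing more can be done
None
```

The job is handed in at about 40 s of the 67 s allowed: pot C was stood up and let go on the mat, then B and C were nested into A in the tray, each stopping at its expected seated height; the sign-off returned no verdict.

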